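# Switch on the practice boxes in order

### The arm

A 7-joint arm with a two-finger parallel gripper is mounted at the origin on the work surface. World frame = base frame: x ahead of the robot, y to its left, z up, the work surface at z = 0. Lengths are in m, angles in rad, forces in N, time in s.
With the tool pointing down it reaches from about 0.425 to 0.95 m from the base axis. Payload 4.7 kg.
Tool frame: the origin (TCP) lies between the finger pads; the fingertips stand 25 mm ahead of it and the grasp point (between the pads) lies 6 mm ahead of it; x points along the fingers, z is the direction in which the jaws open and shut, and the axes are right-handed (so a half turn about x gives the same grasp; the last joint's range is limited). The gripper opens to 85 mm and grips with 20 to 120 N. Pads are 22 mm wide; open, the fingers measure 114 mm over their backs; the gripper's body (76 mm by 85 mm) begins 54 mm behind the grasp point. The pads swing forward as they close: fully open they stand 13 mm farther back than shut.
Start: joints at [-1.31, 0.469, -0.049, 1.532, 0.024, 1.141, -0.082], TCP at [0.193, 0.647, 0.256] pointing down, gripper open.
Joint ranges: [-2.59, 2.59], [-0.33, 1.99], [-1.39, 1.29], [0.1, 2.45], [-1.04, 4.18], [0.21, 1.99], [-2.66, 2.66]. Speed limits (rad/s): [2.57, 2.57, 3.14, 3.14, 3.14, 3.14, 3.14].

### API

Orientations are given as a 3x3 rotation matrix whose columns are the frame's x, y, z axes.
In Python, from rig import * gives the robot as it stands. Calls block until the motion is done:
- movep(position, orientation): joint-space move of the TCP to a pose.
- move_l(position, attitude=None, feed=0.15, until_force=None): straight line of the TCP; attitude=None keeps the orientation; feed is the mean speed in m/s. With until_force (N) it stops when the force on the tool has changed by that much, and returns True; else False.
- move_joints(angles): joint-space move.
- command_gripper(opening, newtons=None): finger opening in m; newtons is the grip in N (None keeps the last); returns when the fingers have stopped.
- sleep(seconds).
- inverse_kinematics(position, orientation): joint angles nearest the present ones, or None.
- sense(): the state.
- camera(name): name is "side" or "top" or "wrist"; returns (picture, depth): 400x640x3 uint8, red, green, blue; 400x640 float32, m along the optical axis (not along the pixel's ray), 0 where there is no reading.
- camera_params(name): a dict with "K" (3x3 intrinsics, pixels), "position" and "rotation" of the camera in the world; the wrist camera has in their place "tool_from_camera" (4x4, takes a point from camera to tool coordinates, whose origin is the TCP and whose axes are the tool frame's). Camera axes: x right, y down, z forward; pixel columns grow to the right and rows downward; lengths in m; the calibration is good to about 2 mm. A picture is of the moment at which its call begins: read the wrist's pose just before it. camera_params takes no time and is no camera call.
A pose or a line that the arm cannot do raises Unreachable and nothing moves.
- finish_job(): hands the job in, once; it reports no verdict.
The state is a dict: "time_s": time; "joint_pos": joint angles; "qd": joint speeds; "joint_efforts": joint torques, N m; "position": TCP position; "tcp_rot": TCP orientation; "wrist_force": force on the tool from outside, world axes, zero at the start; "ft_torque": the same for the moment, N m; "finger_gap": finger opening in m.
Only numpy, scipy, OpenCV 4.12 (cv2) and the standard library are available. Lean on these libraries where they do the work, as an engineer would, in place of code of your own. Each camera call takes 0.05 s, during which the arm holds its last target.

### The job

Set the practice switch boxes for the wiring test: with a fingertip, lightly tap the coloured end of the rockers fully down, first red, then yellow, then blue, and leave the green one off. Do not press hard, do not pick up or shift the boxes, leave the other things on the table alone, and finish clear of everything.

Things in the scene. Friction and masses are not known exactly. Their poses are not given: they have to be found in the camera images.
- red_box: loose grey plastic switch box with one white rocker, told by the red pad on the rocker; 120 (its x) x 76 (its y) x 40 mm high, about 0.4 kg, lying flat on the table at any yaw; origin at the centre of its underside, z up, the red pad towards its +x end.
- red_pad (a point): centre of the red pad on the rocker's top face (pad 24 mm along the box's x, 40 mm along its y; rocker 92 x 48 mm). The pad lies 33 mm from the rocker's pivot, on the raised end while the switch is off: about 57 mm above the table when off, 48 mm when fully on.
- red_rocker (a joint): tilt of the red rocker about an axis along the box's y, across its middle, 46 mm above the table: 0 = off (pad end raised 7 degrees), 0.26 rad = fully on (pad end down 7 degrees). The pad goes down about 8.5 mm; moving it takes 1 to 5 N, then it meets its stop on a sprung plate (2.5 N/mm) that sinks up to 6 mm under the push and comes back. The tilt has no spring: it stays where left.
- yellow_box: loose grey plastic switch box with one white rocker, told by the yellow pad on the rocker; 120 (its x) x 76 (its y) x 40 mm high, about 0.4 kg, lying flat on the table at any yaw; origin at the centre of its underside, z up, the yellow pad towards its +x end.
- yellow_pad (a point): centre of the yellow pad on the rocker's top face (pad 24 mm along the box's x, 40 mm along its y; rocker 92 x 48 mm). The pad lies 33 mm from the rocker's pivot, on the raised end while the switch is off: about 57 mm above the table when off, 48 mm when fully on.
- yellow_rocker (a joint): tilt of the yellow rocker about an axis along the box's y, across its middle, 46 mm above the table: 0 = off (pad end raised 7 degrees), 0.26 rad = fully on (pad end down 7 degrees). The pad goes down about 8.5 mm; moving it takes 1 to 5 N, then it meets its stop on a sprung plate (2.5 N/mm) that sinks up to 6 mm under the push and comes back. The tilt has no spring: it stays where left.
- blue_box: loose grey plastic switch box with one white rocker, told by the blue pad on the rocker; 120 (its x) x 76 (its y) x 40 mm high, about 0.4 kg, lying flat on the table at any yaw; origin at the centre of its underside, z up, the blue pad towards its +x end.
- blue_pad (a point): centre of the blue pad on the rocker's top face (pad 24 mm along the box's x, 40 mm along its y; rocker 92 x 48 mm). The pad lies 33 mm from the rocker's pivot, on the raised end while the switch is off: about 57 mm above the table when off, 48 mm when fully on.
- blue_rocker (a joint): tilt of the blue rocker about an axis along the box's y, across its middle, 46 mm above the table: 0 = off (pad end raised 7 degrees), 0.26 rad = fully on (pad end down 7 degrees). The pad goes down about 8.5 mm; moving it takes 1 to 5 N, then it meets its stop on a sprung plate (2.5 N/mm) that sinks up to 6 mm under the push and comes back. The tilt has no spring: it stays where left.
- green_box: loose grey plastic switch box with one white rocker, told by the green pad on the rocker; 120 (its x) x 76 (its y) x 40 mm high, about 0.4 kg, lying flat on the table at any yaw; origin at the centre of its underside, z up, the green pad towards its +x end. This one stays off.
- green_pad (a point): centre of the green pad on the rocker's top face (pad 24 mm along the box's x, 40 mm along its y; rocker 92 x 48 mm). The pad lies 33 mm from the rocker's pivot, on the raised end while the switch is off: about 57 mm above the table when off, 48 mm when fully on.
- green_rocker (a joint): tilt of the green rocker about an axis along the box's y, across its middle, 46 mm above the table: 0 = off (pad end raised 7 degrees), 0.26 rad = fully on (pad end down 7 degrees). The pad goes down about 8.5 mm; moving it takes 1 to 5 N, then it meets its stop on a sprung plate (2.5 N/mm) that sinks up to 6 mm under the push and comes back. The tilt has no spring: it stays where left.
- junction_box: bystander: loose black square open-topped plastic box with white round spots on its sides, 90 x 90 x 42 mm high; origin at the centre of its underside.
- screwdriver: bystander: loose screwdriver with an orange handle, 200 mm long, lying along its x axis, under 40 mm high.
- tape_measure: bystander: loose black and yellow tape measure, 72 x 40 x 66 mm high; origin at the centre of its underside.

How it is judged:
On the way, in this order (a step that is already met when the one before it is completed fails the run):
1. the red switch is on (value of joint red_rocker above 0.2 rad), for 0.2 s.
2. the yellow switch is on (value of joint yellow_rocker above 0.2 rad), for 0.2 s.
3. the blue switch is on (value of joint blue_rocker above 0.2 rad), for 0.2 s.
At the end, for the whole second after the job is handed in: The red, yellow and blue rockers are on (joint over 0.20 of 0.26 rad), green is off (under 0.08); all four boxes lie flat (tilt under 0.05 rad) and at rest (under 0.02 m/s); the boxes and the three bystanders are within 15 mm of where they started (value of joint each of red_rocker, yellow_rocker, blue_rocker above 0.2 rad and value of joint green_rocker below 0.08 rad and not (distance of red_box from where it was at the start of the episode above 0.015 m) and angle between each of red_box, yellow_box, blue_box, green_box's own z axis and vertical below 0.05 rad and linear speed of each of red_box, yellow_box, blue_box, green_box below 0.02 m/s and not (distance of yellow_box from where it was at the start of the episode above 0.015 m) and not (distance of blue_box from where it was at the start of the episode above 0.015 m) and not (distance of green_box from where it was at the start of the episode above 0.015 m) and not (distance of junction_box from where it was at the start of the episode above 0.015 m) and not (distance of screwdriver from where it was at the start of the episode above 0.015 m) and not (distance of tape_measure from where it was at the start of the episode above 0.015 m)); the robot touches nothing.
It fails at once if a switch goes over before its turn (yellow before red is on, blue before yellow is on), or an earlier one is switched back off ((value of joint yellow_rocker above 0.13 rad and value of joint red_rocker below 0.16 rad) or (value of joint blue_rocker above 0.13 rad and value of joint yellow_rocker below 0.16 rad)).
It fails at once if the green switch is pressed (value of joint green_rocker above 0.08 rad).
It fails at once if a switch box or its rocker is pressed hard (over 20 N) (contact force between any of the fingers, the arm and red_box above 20 N or contact force between any of the fingers, the arm and yellow_box above 20 N or contact force between any of the fingers, the arm and blue_box above 20 N or contact force between any of the fingers, the arm and green_box above 20 N).
It fails at once if a switch box is shifted, carried or lifted (over 15 mm) or tipped (over 0.15 rad) (distance of any of red_box, yellow_box, blue_box, green_box from where it was at the start of the episode above 0.015 m or angle between any of red_box, yellow_box, blue_box, green_box's own z axis and vertical above 0.15 rad).
It fails at once if the junction box, screwdriver or tape measure is moved (over 15 mm) (distance of any of junction_box, screwdriver, tape_measure from where it was at the start of the episode above 0.015 m).
It also fails if it takes over 48 s, if anything falls off the work surface, if the arm or the gripper's body presses on something with over 40 N, if the wrist force passes 120 N, or if a joint passes its speed limit or range.

## Working session

There is one attempt and no reset: what is moved stays moved. The work goes in short steps, each a Python script; the robot and the scene stay as the last script left them, time stands still between calls to the robot, and variables do not carry over. Pictures are saved under pics/ and viewed, and the job is handed in when it is done.

```bash
ls; mkdir -p pics; python3 - <<'E'
from rig import *
import cv2, numpy as np
s=sense(); print(s['time_s'],s['position'],s['tcp_rot'],s['finger_gap'],s['wrist_force'])
for n in ("top","side"):
    im,d=camera(n); cv2.imwrite(f"pics/{n}0.png",im[...,::-1]); np.savez(f"pics/{n}0.npz",im=im,d=d)
    print(n,camera_params(n))
print(camera_params("wrist"))
E
```

```text
pics
0.0 [0.19272636 0.64635281 0.25527272] [[-4.77044910e-04 -9.58308553e-01  2.85734998e-01]
 [-1.84472470e-03  2.85735387e-01  9.58306780e-01]
 [-9.99998185e-01 -6.99470359e-05 -1.90412407e-03]] 0.08534553082656635 [ 0.29280143  0.23245705 -0.29689838]
top {'K': array([[508.10267012,   0.        , 318.07713092],
       [  0.        , 508.10267012, 204.54275001],
       [  0.        ,   0.        ,   1.        ]]), 'position': array([0.39131247, 0.01905161, 1.05899031]), 'rotation': array([[-0.01842033, -0.98671326,  0.16142378],
       [-0.99973518,  0.02040429,  0.01064114],
       [-0.01379349, -0.16118502, -0.98682781]])}
side {'K': array([[503.83124035,   0.        , 326.37313052],
       [  0.        , 503.83124035, 192.25573299],
       [  0.        ,   0.        ,   1.        ]]), 'position': array([ 0.48851848, -0.91096076,  0.70255927]), 'rotation': array([[ 0.99694582, -0.02382733,  0.07437268],
       [-0.0745439 , -0.57428896,  0.81525174],
       [ 0.02328614, -0.81830584, -0.57431116]])}
{'K': array([[321.54224569,   0.        , 319.26424463],
       [  0.        , 321.54224569, 191.57896144],
       [  0.        ,   0.        ,   1.        ]]), 'tool_from_camera': array([[ 5.59532187e-04, -2.77310291e-01,  9.60780250e-01,
        -1.15817775e-01],
       [ 7.13746171e-04, -9.60780045e-01, -2.77310647e-01,
         6.99540813e-02],
       [ 9.99999589e-01,  8.40917458e-04, -3.39658202e-04,
        -1.24727723e-03],
       [ 0.00000000e+00,  0.00000000e+00,  0.00000000e+00,
         1.00000000e+00]])}
```

View pics/top0.png

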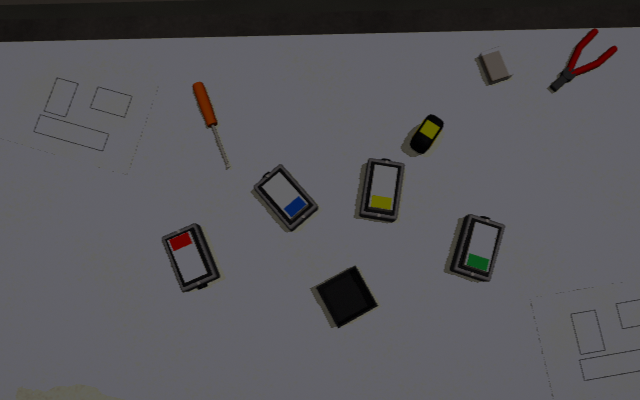

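View pics/side0.png

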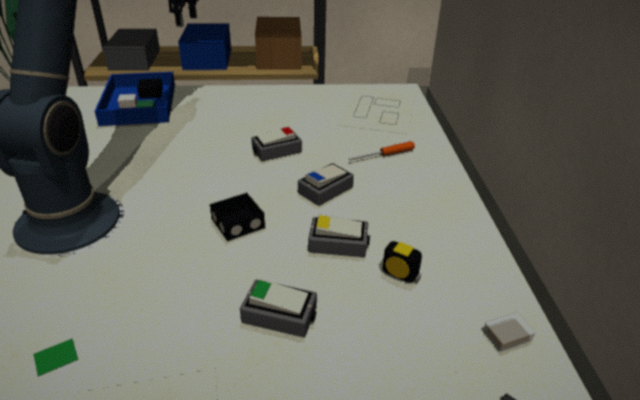

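The top view shows the boxes with pads near red (180,241), blue (295,206), yellow (381,202) and green (478,262). The junction box is at (347,296), the tape at (427,134) and the screwdriver at (210,125). The side view agrees. Next I measure the pads in both views.

```bash
cat > h.py <<'E'
import numpy as np, cv2
def ray(p,u,v):
    d=p['rotation']@np.linalg.inv(p['K'])@np.array([u,v,1.]); return p['position'],d
def onz(p,u,v,z):
    o,d=ray(p,u,v); return o+d*(z-o[2])/d[2]
def twoview(a,b):
    o1,d1=a;o2,d2=b; A=np.stack([d1,-d2],1); t=np.linalg.lstsq(A,o2-o1,rcond=None)[0]
    x,y=o1+d1*t[0],o2+d2*t[1]; return (x+y)/2,np.linalg.norm(x-y)
HUE={'red':(174,6),'yellow':(22,34),'blue':(105,125),'green':(50,80)}
def pad(im,c,near,r=22):
    h=cv2.cvtColor(im,cv2.COLOR_RGB2HSV); lo,hi=HUE[c]; H=h[...,0]
    m=((H>=lo)|(H<=hi)) if lo>hi else ((H>=lo)&(H<=hi))
    m=(m&(h[...,1]>120)&(h[...,2]>40)).astype(np.uint8)
    k=np.zeros_like(m); cv2.circle(k,near,r,1,-1); m&=k
    n,l,st,ce=cv2.connectedComponentsWithStats(m); i=1+np.argmax(st[1:,4])
    return ce[i],st[i,4],(l==i)
def rocker(im,near,pm,thr,r=40):
    # white rocker face plus pad
    h=cv2.cvtColor(im,cv2.COLOR_RGB2HSV); m=((h[...,2]>thr)&(h[...,1]<70))
    m=m|cv2.dilate(pm.astype(np.uint8),np.ones((3,3))).astype(bool)
    k=np.zeros(m.shape,np.uint8); cv2.circle(k,near,r,1,-1)
    n,l,st,ce=cv2.connectedComponentsWithStats((m&(k>0)).astype(np.uint8),connectivity=4)
    ls=l[pm]; i=np.bincount(ls[ls>0]).argmax()
    c=max(cv2.findContours((l==i).astype(np.uint8),cv2.RETR_EXTERNAL,cv2.CHAIN_APPROX_NONE)[0],key=len)
    return cv2.minAreaRect(c),st[i,4]
E
cat > m.py <<'E'
from h import *
from rig import camera_params
T=np.load('pics/top0.npz')['im'];S=np.load('pics/side0.npz')['im'];D=np.load('pics/top0.npz')['d']
pt,ps=camera_params('top'),camera_params('side')
nt={'red':(180,241),'blue':(295,206),'yellow':(381,202),'green':(478,262)}
ns={'red':(288,131),'blue':(315,177),'yellow':(323,222),'green':(261,290)}
for c in nt:
    ct,a,m=pad(T,c,nt[c]); cs,b,_=pad(S,c,ns[c])
    X,e=twoview(ray(pt,*ct),ray(ps,*cs)); P=onz(pt,*ct,.057)
    z=np.median(D[m]); o,d=ray(pt,*ct); 
    R,ra=rocker(T,tuple(int(v) for v in ct),m,95,45)
    B=onz(pt,*R[0],.046); ax=(P-B)[:2]
    # rect long axis
    bp=cv2.boxPoints(R); g=[onz(pt,*q,.046)[:2] for q in bp]
    e1,e2=g[1]-g[0],g[2]-g[1]; L=e1 if np.linalg.norm(e1)>np.linalg.norm(e2) else e2
    if L@ax<0:L=-L
    print(c,a,b,'two',X.round(4),round(e,4),'plane',P.round(4),'depth',(o+d*z).round(4),'side@57',onz(ps,*cs,.057).round(4))
    print('   rocker',ra,B[:2].round(4),'dims',np.linalg.norm(e1).round(3),np.linalg.norm(e2).round(3),'r',np.linalg.norm(ax).round(4),'yaw',np.degrees(np.arctan2(*ax[::-1])).round(1),np.degrees(np.arctan2(*L[::-1])).round(1))
E
python3 m.py
cat > /dev/null; python3 -c "
import cv2
im=cv2.imread('pics/top0.png')[100:320,140:540]
cv2.imwrite('pics/topz.png',cv2.convertScaleAbs(cv2.resize(im,None,fx=2,fy=2),alpha=1.6))"
```

```text
red 249 55 two [0.4876 0.3056 0.0538] 0.0002 plane [0.4874 0.3047 0.057 ] depth [0.4875 0.3048 0.0564] side@57 [0.4875 0.2995 0.057 ]
   rocker 1073 [0.4589 0.2944] dims 0.046 0.095 r 0.0304 yaw 19.9 23.8
blue 226 57 two [0.5532 0.077  0.0544] 0.0007 plane [0.5531 0.0769 0.057 ] depth [0.5531 0.0769 0.0567] side@57 [0.5526 0.073  0.057 ]
   rocker 966 [0.5778 0.0969] dims 0.046 0.09 r 0.0317 yaw -141.0 -140.2
yellow 232 147 two [ 0.5577 -0.0959  0.0546] 0.0014 plane [ 0.558  -0.0956  0.057 ] depth [ 0.558  -0.0956  0.057 ] side@57 [ 0.5567 -0.0991  0.057 ]
   rocker 955 [ 0.5895 -0.1019] dims 0.09 0.045 r 0.0322 yaw 168.7 170.0
green 234 203 two [ 0.4352 -0.2803  0.0545] 0.001 plane [ 0.4355 -0.2795  0.057 ] depth [ 0.4356 -0.2796  0.0565] side@57 [ 0.4349 -0.2828  0.057 ]
   rocker 1016 [ 0.4656 -0.2914] dims 0.092 0.045 r 0.0323 yaw 158.3 162.4
```

View pics/topz.png

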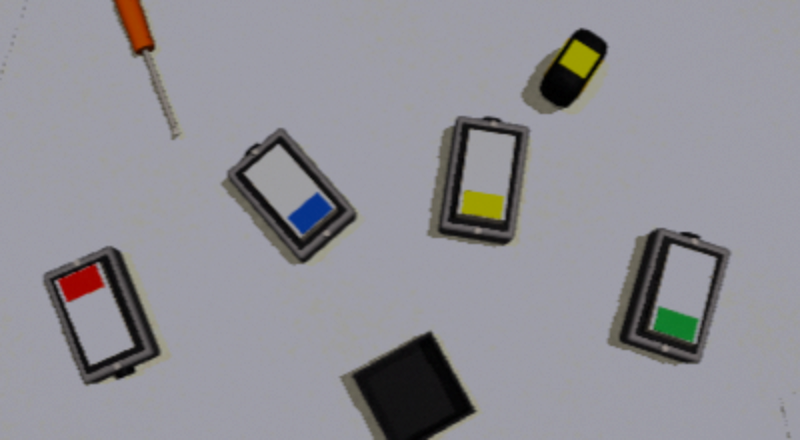

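Both views agree to a few mm, and the pads lie about 32 mm from the rocker centres, as specified. Next I shut the fingers and hover over red with the fingers' 22 mm width along the rocker.

```bash
cat > g.py <<'E'
from rig import *
from h import *
P={'red':(.4874,.3047,21.9),'yellow':(.558,-.0956,169.4),'blue':(.5531,.0769,-140.6),'green':(.4355,-.2795,160.)}
def pose(c,tip,out=.002):
    x,y,a=P[c]; a=np.radians(a); b=np.array([np.cos(a),np.sin(a),0]); X=np.array([0,0,-1.])
    pos=np.array([x,y,tip+.025])+out*b; best=None; q0=np.array(sense()['joint_pos'])
    for s in (1,-1):
        R=np.stack([X,s*b,np.cross(X,s*b)],1); q=inverse_kinematics(pos,R)
        if q is not None:
            d=np.abs(np.array(q)-q0).max()
            if best is None or d<best[0]: best=(d,R,q)
    return pos,best[1],best
def show(n,name):
    im,d=camera(n); np.savez(f'pics/{name}.npz',im=im,d=d); cv2.imwrite(f'pics/{name}.png',im[...,::-1]); return im
def st(t=''):
    s=sense(); print(t,round(s['time_s'],2),s['position'].round(4),'F',s['wrist_force'].round(2),'gap',round(s['finger_gap'],4)); return s
E
python3 - <<'E'
from g import *
command_gripper(0.0,20); st('closed')
p,R,b=pose('red',.15); print(b[0],np.round(b[2],2))
movep(p,R); st('above'); 
show('side','s1'); show('wrist','w1')
E
```

```text
closed 0.87 [0.1928 0.6469 0.2563] F [-0.9   0.38 -0.35] gap 0.0
1.386475916297929 [-0.6   0.39 -0.04  1.86  0.02  0.89  1.3 ]
above 2.55 [0.4889 0.3067 0.1752] F [0.49 0.16 2.16] gap 0.0003
```

View pics/w1.png

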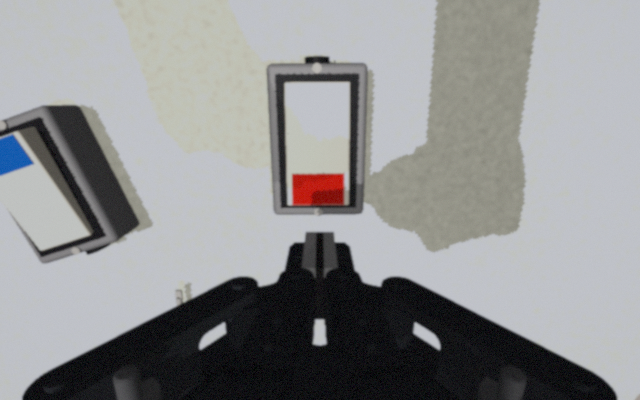

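View pics/s1.png

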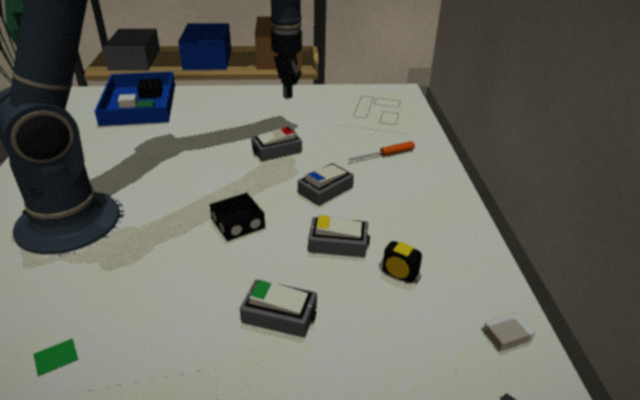

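In the wrist view the red box stands upright in the frame, with its pad at about (318,190) and the shut fingers at column 319, so the yaw is right. I check the position from this view and then tap.

```bash
cat >> g.py <<'E'
def wcam():
    s=sense(); p=camera_params('wrist'); M=p['tool_from_camera']; R=np.array(s['tcp_rot'])
    return dict(K=p['K'],position=s['position']+R@M[:3,3],rotation=R@M[:3,:3])
def press(c,F=9.,low=.043):
    p,R,_=pose(c,low); t=[]
    hit=move_l(p,R,feed=.015,until_force=F); s=st(f'{c} hit {hit}')
    sleep(.2); st('hold')
    p,R,_=pose(c,.10); move_l(p,R,feed=.08); st('up')
E
python3 - <<'E'
from g import *
w=wcam(); im=np.load('pics/w1.npz')['im']; ce,a,m=pad(im,'red',(318,190),45)
print(ce,a,onz(w,*ce,.057).round(4))
p,R,_=pose('red',.075); move_l(p,R,feed=.08); sleep(.2); st('near'); show('wrist','w2')
E
```

```text
[317.93005671 189.62129805] 1587 [0.4851 0.3029 0.057 ]
near 3.93 [0.4896 0.3056 0.1006] F [ 0.59 -0.47  0.01] gap -0.0002
```

View pics/w2.png

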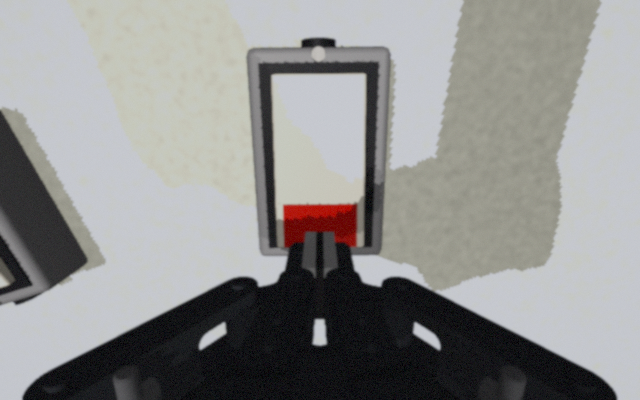

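The wrist view puts the pad about 2.5 mm further inward, so I drop my 2 mm outward bias and press.

```bash
sed -i 's/out=.002/out=0./' g.py
python3 - <<'E'
from g import *
press('red'); p,R,_=pose('red',.15); move_l(p,R,feed=.15); sleep(.1); st(); show('wrist','w3'); show('top','t3')
E
python3 -c "
import cv2
a=cv2.imread('pics/t3.png')[100:320,100:540];cv2.imwrite('pics/t3z.png',cv2.convertScaleAbs(cv2.resize(a,(792,396)),alpha=1.6))"
```

```text
red hit True 6.06 [0.4889 0.3054 0.0697] F [-1.09 -0.59  8.56] gap -0.0002
hold 6.26 [0.4889 0.3054 0.0699] F [-0.31 -0.89  7.98] gap -0.0002
up 7.1 [0.487  0.3045 0.1246] F [-0.42 -0.34 -0.02] gap -0.0
 7.68 [0.4866 0.3042 0.1735] F [-0.23 -0.12 -0.62] gap -0.0
```

View pics/w3.png

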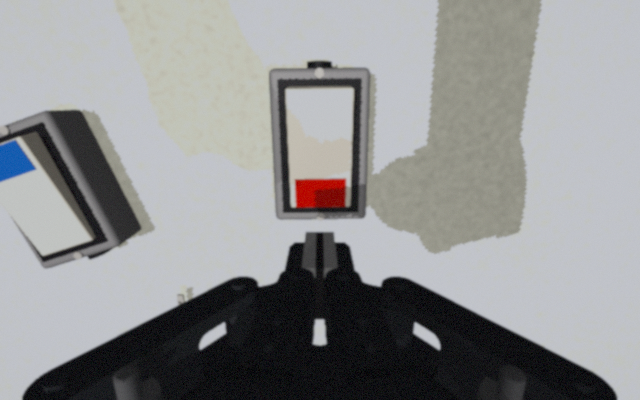

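View pics/t3z.png

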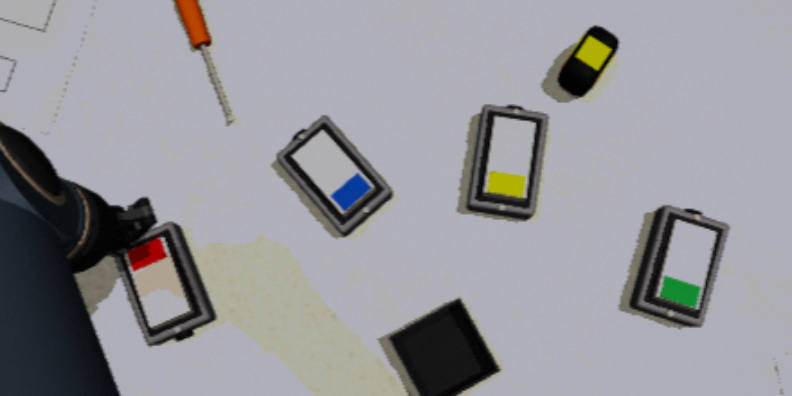

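The stop at a tip height of 44.7 mm with 8.5 N matches fully on plus about 3.5 mm of plate sink. I check the rocker's slope with the wrist depth.

```bash
cat >> g.py <<'E'
def slope(c,im,d,w,lo=.036,hi=.072):
    # rocker-face heights along box x; slope about the nominal pad
    x,y,a=P[c]; a=np.radians(a); b=np.array([np.cos(a),np.sin(a)]); n=np.array([-b[1],b[0]])
    v,u=np.nonzero(d>0); z=d[v,u].astype(float)
    C=np.linalg.inv(w['K'])@np.stack([u,v,np.ones_like(u)])*z
    W=(w['rotation']@C).T+w['position']; r=W[:,:2]-np.array([x,y])+.033*b
    t,q=r@b,r@n; k=(abs(q)<.015)&(abs(t)<.036)&(W[:,2]>lo)&(W[:,2]<hi)
    f=np.polyfit(t[k],W[k,2],1); print(c,'slope deg',np.degrees(np.arctan(f[0])).round(2),'mid z',f[1].round(4),k.sum())
E
python3 - <<'E'
from g import *
w=wcam()
A=np.load('pics/w3.npz'); slope('red',A['im'],A['d'],w)
A=np.load('pics/w1.npz'); slope('red',A['im'],A['d'],w)
pt=camera_params('top')
A=np.load('pics/top0.npz')
for c in P: slope(c,A['im'],A['d'],pt)
E
```

```text
red slope deg -6.96 mid z 0.0501 3753
red slope deg 6.39 mid z 0.0493 3840
red slope deg 6.68 mid z 0.0522 556
yellow slope deg 7.46 mid z 0.0522 508
blue slope deg 7.51 mid z 0.0522 505
green slope deg 7.01 mid z 0.0522 543
```

Red is fully on: its slope went from +6.4° to −7.0°. Now yellow.

```bash
cat > step.py <<'E'
import sys
from g import *
c=sys.argv[1]
p,R,b=pose(c,.15); print(b[0],np.round(b[2],2)); movep(p,R); sleep(.2); st('above')
w=wcam(); im=show('wrist','w_'+c); ct=w['rotation'].T@(np.array([*P[c][:2],.057])-w['position']); uv=w['K']@ct; uv=uv[:2]/uv[2]
ce,a,m=pad(im,c,tuple(int(v) for v in uv),45); print('expected',uv.round(1),'seen',ce.round(1),a,onz(w,*ce,.057).round(4))
slope(c,im,np.load(f'pics/w_{c}.npz')['d'],w)
E
python3 step.py yellow
```

```text
0.5297157571647079 [-0.07  0.38  0.21  1.89 -0.1   0.88  1.58]
above 9.49 [ 0.5582 -0.0942  0.1749] F [-0.14 -0.25 -0.23] gap -0.0002
expected [319.1 195. ] seen [316.3 192. ] 1473 [ 0.5553 -0.0973  0.057 ]
yellow slope deg 8.79 mid z 0.0496 1637
```

View pics/w_yellow.png

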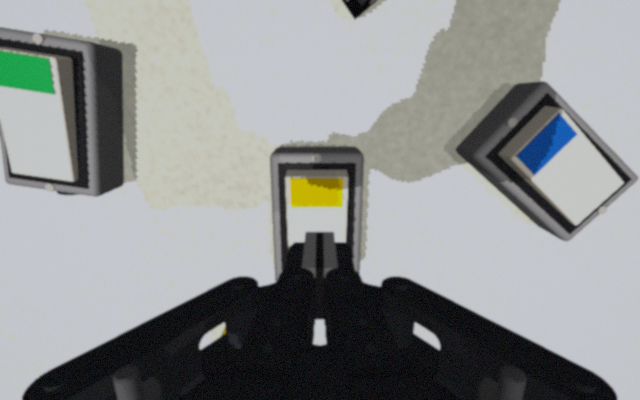

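The yellow pad is seen at (316,192), about 3 mm from the prediction and in the same world direction as for red. I split the difference and press.

```bash
sed -i "s/'yellow':(.558,-.0956/'yellow':(.5566,-.0964/; s/'blue':(.5531,.0769/'blue':(.5518,.0759/" g.py
python3 - <<'E'
from g import *
p,R,_=pose('yellow',.075); move_l(p,R,feed=.1); sleep(.2)
press('yellow'); p,R,_=pose('yellow',.15); move_l(p,R,feed=.15); sleep(.1); st(); w=wcam(); im=show('wrist','w5'); slope('yellow',im,np.load('pics/w5.npz')['d'],w)
E
python3 step.py blue
```

```text
yellow hit True 12.44 [ 0.5558 -0.0963  0.0702] F [-2.4   0.61  7.37] gap 0.0004
hold 12.64 [ 0.5558 -0.0963  0.0704] F [-1.67  0.67  8.17] gap 0.0004
up 13.48 [ 0.5562 -0.0963  0.1247] F [ 0.8  -0.3  -0.53] gap -0.0001
 14.07 [ 0.5556 -0.0962  0.1736] F [-0.27 -0.03 -0.49] gap 0.0001
yellow slope deg -5.92 mid z 0.0501 1648
0.4547783543855193 [-0.19  0.36 -0.03  1.9   0.01  0.87  2.03]
above 15.04 [0.552  0.074  0.1748] F [-0.35  0.13 -0.56] gap 0.0004
expected [322.9 197.9] seen [322.3 195.1] 1376 [0.5503 0.0742 0.057 ]
blue slope deg 8.66 mid z 0.0495 1523
```

View pics/w5.png

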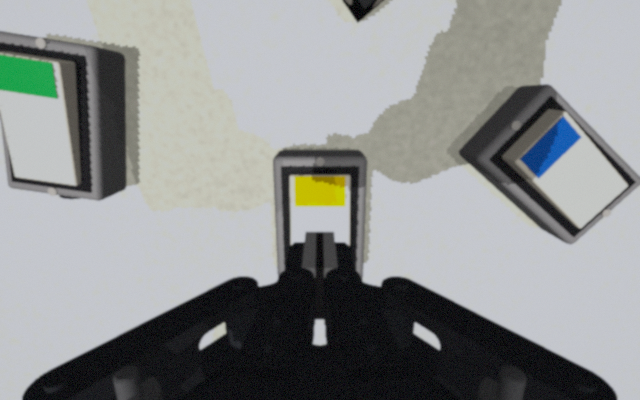

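View pics/w_blue.png

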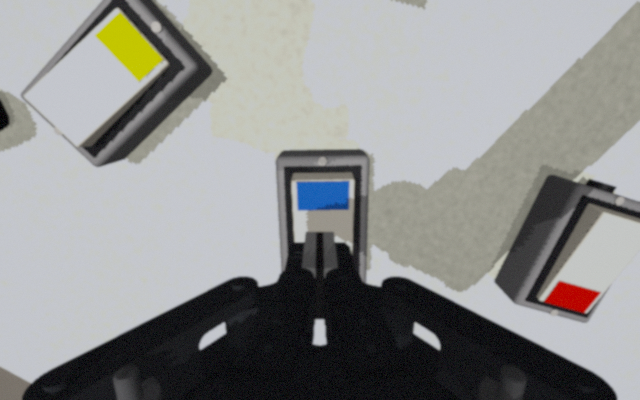

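Yellow went over: its slope changed by 14.7°, and its pad at (320,190) now sits low in the frame. Blue is upright at (322,195), still off. Pressing blue.

```bash
python3 - <<'E'
from g import *
p,R,_=pose('blue',.075); move_l(p,R,feed=.1); sleep(.2)
press('blue'); p,R,_=pose('blue',.15); move_l(p,R,feed=.15); sleep(.1); st(); w=wcam(); im=show('wrist','w6'); slope('blue',im,np.load('pics/w6.npz')['d'],w)
move_l([.40,.02,.30],feed=.2)
movep([.193,.647,.256],R); sleep(.5); st('clear')
show('side','s7'); im=show('top','t7'); d=np.load('pics/t7.npz')['d']; pt=camera_params('top')
for c in P: slope(c,im,d,pt)
T0=np.load('pics/top0.npz')['im']
print('done')
E
python3 -c "
import cv2,numpy as np
a=cv2.imread('pics/t7.png');b=cv2.imread('pics/top0.png')
d=cv2.absdiff(a,b)
cv2.imwrite('pics/t7z.png',np.vstack([cv2.convertScaleAbs(x[60:340,100:540],alpha=k) for x,k in((a,1.6),(d,2.5))]))"
```

```text
blue hit True 18.0 [0.5512 0.0752 0.0702] F [-1.63 -0.46  7.95] gap 0.0001
hold 18.2 [0.5512 0.0752 0.0704] F [-2.12 -0.09  7.54] gap -0.0004
up 19.04 [0.5515 0.0758 0.1247] F [0.67 1.15 0.16] gap 0.0
 19.62 [0.5508 0.0757 0.1736] F [-1.04 -0.15 -0.67] gap -0.0004
blue slope deg -6.1 mid z 0.0502 1605
clear 23.71 [0.1931 0.647  0.256 ] F [-0.59 -0.73  0.54] gap 0.0001
red slope deg -7.16 mid z 0.0524 531
yellow slope deg -7.59 mid z 0.0522 533
blue slope deg -7.21 mid z 0.0525 537
green slope deg 6.95 mid z 0.0522 540
done
```

View pics/t7z.png

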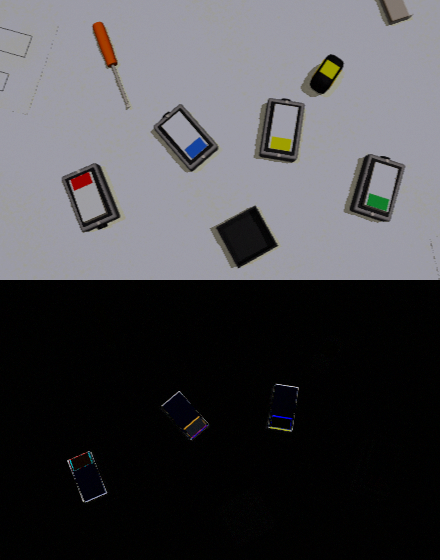

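View pics/s7.png

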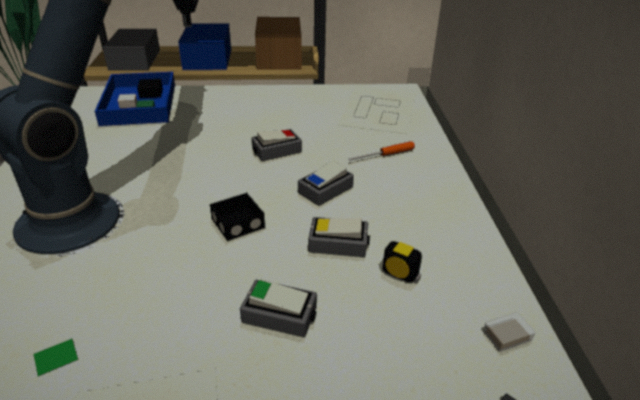

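In the difference picture only the red (87,476), blue (185,415) and yellow (283,408) rockers have changed. The box outlines, green and the bystanders show no change, and the side view shows the arm clear of everything.

```bash
python3 -c "
from rig import *
finish_job()"
```

```text
the job is handed in; nothing more can be done
```

I tapped the red, yellow and blue rockers down in that order with closed fingertips, and left green untouched. I handed the job in at about 24 s with the arm back at its start pose, clear of everything.

- **Switch positions:** The top camera's depth gave slopes of −7.2° for red, −7.6° for yellow and −7.2° for blue, which is fully on. Green read +7.0°, which is off.
- **Force:** Each tap was set to stop at a 9 N change, and the wrist readings during the taps stayed below 9 N. The limit was 20 N.
- **Movement:** Comparing top pictures from before and after shows only the three rockers changed. The boxes, junction box, screwdriver and tape measure show no visible shift.
- **Disagreements:** The wrist camera placed the red and yellow pads about 3 mm from where the top camera did, so I aimed between the two for yellow and blue. Its slope readings were also up to 2° off the top camera's. Neither affected the result.

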